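Open the bench vacuum tap with the smooth ball knob

TASK

Open the vacuum tap, the one of the three bench taps with the larger ball knob: grip the ball and turn it counter-clockwise (seen from above) until the black line on its white disc points straight out along the tap's brass nozzle, then let go and move clear. Leave the other two taps set as they are.

Things in the scene. Friction and masses are not known exactly. Their poses are not given: they have to be found in the camera images.
- big_tap_center (a point): Centre of the ball to turn: smooth, black, 46 mm diameter, 122 mm above the bench, on its upright axis. Slips in a grip on its cap: close at this height, across its widest part, from any side. White disc (72 mm across, its top 34 mm below this point) turns with it. Grey fixed turret below, 90 mm wide at the foot; brass nozzle 87 mm long from the axis, 45 mm up, points roughly away from the robot.
- big_tap_knob (a joint): Angle (rad) of the large ball with its disc: 0 when the black line on the disc points straight along the nozzle (open), growing counter-clockwise seen from above. Starts at -1.4 to -0.75, the line lying clockwise of the nozzle. Stops at -1.65 and 0.65; even friction of about 0.22 N m, which a grip of 20 to 30 N across the ball turns; stays where it is left.
- small_tap_line (a point): Outer end of the black line on the disc of the small-ball tap (leave alone): same turret, disc and nozzle, black ball of 28 mm diameter centred 114 mm above the bench. This point is 34 mm from that tap's axis, 89 mm above the bench. The three taps stand in a row across the bench in any order, axes at least 160 mm apart.
- bar_tap_line (a point): Outer end of the black line on the disc of the bar-knob tap (leave alone): same turret, disc and nozzle, black bar grip 52 mm long, 12 mm thick, its top 121 mm above the bench. This point is 34 mm from that tap's axis, 89 mm above the bench.

How it is judged:
By the outcome, as a careful person would: the job done as asked, in the order asked, and still so for the second after the job is handed in, with the robot touching nothing.
It also fails if it takes over 32 s, if anything falls off the work surface, if the arm or the gripper's body presses on something with over 40 N, if the wrist force passes 120 N, or if a joint passes its speed limit or range.

ROBOT

A 6-joint arm with a two-finger parallel gripper is mounted at the origin on the work surface. World frame = base frame: x ahead of the robot, y to its left, z up, the work surface at z = 0. Lengths are in m, angles in rad, forces in N, time in s.
With the tool pointing down it reaches from about 0.4 to 0.825 m from the base axis. Payload 7 kg.
Tool frame: the origin (TCP) lies midway between the tips of the shut fingers; the grasp point (between the pads) lies 19 mm behind it; z points along the fingers, y is the line along which they close (so a half turn about z gives the same grasp; the last joint's range is limited). The gripper opens to 88 mm and grips with 3 to 60 N. Pads are 19 mm wide; open, the fingers measure 130 mm over their backs; the gripper's body (78 mm by 193 mm) begins 47 mm behind the grasp point.
Start: joints at [1.418, 0.359, 0.012, 0, -1.224, -0.288], TCP at [0.288, 0.61, 0.227] pointing down, gripper open.
Joint ranges: [-3.07, 3.07], [-1.43, 2.12], [-1.02, 1.25], [-3.03, 1.67], [-3.05, -0], [-3.03, 3.03]. Speed limits (rad/s): [2.39, 2.39, 3.01, 3.14, 3.14, 3.14].

INTERFACE

Orientations are given as [roll, pitch, yaw] about the fixed x, y, z axes, in that order (R = Rz(yaw) Ry(pitch) Rx(roll)).
In Python, from station import arm gives the robot as it stands.
- The arm moves only by the tool servo_tool, never from a script. Its argument "deltas" is a list of rows, each a list of 7 numbers: the closure, from -1 (fully open) to 1 (shut), then the shift along the tool's x, y, z in mm, then the turn, a rotation vector about the tool's x, y, z in degrees. In form: [[gripper, x, y, z, ax, ay, az], ...]. A call has 1 to 20 rows; each row shifts and turns the commanded pose from where the row before left it, along the tool's axes as they then stand; what a row does not reach is not made up. A row lasts 1/12 s, in which the tool goes at most 41.7 mm and 7.16 degrees, less where a joint would pass 70% of its speed; a pose out of reach is approached as far as the arm can. A call is refused whole if a number of a shift passes 41.7 or a number of a turn 7.16, either way. A call with a gripper value outside its range is refused whole. The fingers move at their own pace and stop on an object; "squeeze" is the grip in N (left out, the last holds). Time passes only in rows, so rows that do not move let the fingers close. It gives the time, the measured TCP pose, the force, the opening and the grip force at its end, in the units of the state.
- arm.get_state(): the state, without advancing time (a new reading comes with each control period).
- arm.grab_frame(name): name is "scene" or "top"; returns a dict with "color" (384x512x3 uint8, red, green, blue), "K" (3x3 intrinsics, pixels), "position" and "orientation" of the camera in the world. Camera axes: x right, y down, z forward; pixel columns grow to the right and rows downward; lengths in m; the calibration is good to about 2 mm. A picture is of the moment at which its call begins. There is no depth.
- arm.job_done(): hands the job in; it is judged then, once.
Trained networks look in a picture, given as the dict that the camera call returned (one of the last four; its "shot" number tells which), for a name from the list of things; names that differ only in an ending like _2 or _b are one class to them, and where a whole thing is asked for, a point or a joint stands for the part that bears it (a point fixed in the world has none). Each returns a list of dicts, best first, with "conf" (0 to 1); they miss things now and then, are a little off and sometimes report something else, mostly with a low value. They report only what shows in the picture. A call takes as long as a camera call.
- arm.recognise(query, picture): "at" ([x, y, z] in m, in the coordinates of the camera as it stood for that picture, good to about 4 mm: the middle of the surface that is visible of it).
The state is a dict: "t": time; "q": joint angles; "qd": joint speeds; "joint_efforts": joint torques, N m; "eef_pos": TCP position; "ee_rot": TCP orientation; "force": force on the tool from outside, world axes, zero at the start; "moment": the same for the moment, N m; "width": finger opening in m; "gripper_force": force on a finger pad.
Only numpy, scipy, OpenCV 4.12 (cv2) and the standard library are available. Lean on these libraries where they do the work, as an engineer would, in place of code of your own. Each camera call takes 0.05 s, during which the arm holds its last target. There are 200 camera calls.

## Working session

There is one attempt and no reset: what is moved stays moved. The work goes in short steps, Python scripts to look and compute and a tool call to move; the robot and the scene stay as the last step left them, time stands still between calls to the robot, and variables do not carry over. Pictures are saved under pics/ and viewed, at most 10 in all, crops included, and the job is handed in when it is done.

Besides the shell and the picture viewer there is one more tool, called after "Call:" as name([rows], argument=value, ...), one row to a line, values as JSON. servo_tool: Moves the arm, as the interface text tells. Its arguments: {"type":"object","properties":{"deltas":{"type":"array","items":{"type":"array","items":{"type":"number"}}},"squeeze":{"type":"number"}},"required":["deltas"]}

```bash
mkdir -p pics
cat > h.py <<'E'
import numpy as np, cv2
from scipy.spatial.transform import Rotation as R
from station import arm
def Rm(o):
    o=np.array(o,float)
    return o if o.shape==(3,3) else (R.from_euler('xyz',o).as_matrix() if o.size==3 else R.from_quat(o).as_matrix())
def world(f,p): return Rm(f["orientation"])@np.array(p)+np.array(f["position"])
def pix(f,w):
    c=Rm(f["orientation"]).T@(np.array(w)-np.array(f["position"])); u=np.array(f["K"])@c; return u[:2]/u[2]
def ray(f,uv,z):
    d=Rm(f["orientation"])@np.linalg.inv(f["K"])@np.array([uv[0],uv[1],1.]); p=np.array(f["position"]); return p+d*(z-p[2])/d[2]
E
python3 - <<'E'
from h import *
np.set_printoptions(precision=4,suppress=True)
s=arm.get_state();print(s)
for n in("scene","top"):
    f=arm.grab_frame(n);cv2.imwrite(f"pics/{n}0.png",cv2.cvtColor(f["color"],cv2.COLOR_RGB2BGR));print(n,f["position"],f["orientation"])
    for q in("big_tap_center","big_tap_knob","small_tap_line","bar_tap_line"):
        for d in arm.recognise(q,f)[:3]:
            w=world(f,d["at"]);print(q,round(d["conf"],2),w,pix(f,w))
E
```

```text
{'t': 0.0, 'q': array([ 1.4181,  0.3594,  0.0111, -0.0004, -1.2241, -0.2881]), 'qd': array([-0.0005,  0.0004,  0.0008,  0.0007,  0.0006,  0.0007]), 'joint_efforts': array([  0.0019, -58.272 ,  29.3043,   6.9969,   0.0067,  -0.0002]), 'eef_pos': array([0.2878, 0.61  , 0.2256]), 'ee_rot': array([ 3.1399, -0.0001, -0.4409]), 'force': array([-0.6341, -0.2188, -0.9197]), 'moment': array([-0.0017, -0.0068,  0.0622]), 'gripper_force': 0.0, 'width': 0.08755265530455392}
scene [ 0.8003 -0.2947  0.8013] [-2.5799  0.0119  0.6843]
big_tap_knob 0.61 [ 0.5745 -0.2397  0.0897] [178.8655 313.8893]
small_tap_line 0.88 [0.5579 0.006  0.0906] [257.8644 214.1048]
bar_tap_line 0.82 [0.5463 0.2225 0.0897] [313.2552 146.5726]
top [0.4836 0.0038 1.0552] [-3.0768 -0.0045 -1.575 ]
big_tap_center 0.95 [ 0.5599 -0.2228  0.0883] [361.2366 187.3379]
small_tap_line 0.56 [0.5513 0.0145 0.0945] [247.0552 191.6952]
bar_tap_line 0.73 [0.5404 0.2272 0.0916] [144.0196 197.4635]
```

```bash
python3 -c "
import cv2
a=cv2.imread('pics/top0.png')[120:260,110:410];b=cv2.imread('pics/scene0.png')
cv2.imwrite('pics/top0c.png',cv2.resize(a,None,fx=2.6,fy=2.6,interpolation=2));cv2.imwrite('pics/scene0c.png',b)"
```

```text
(no output)
```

View pics/top0c.png

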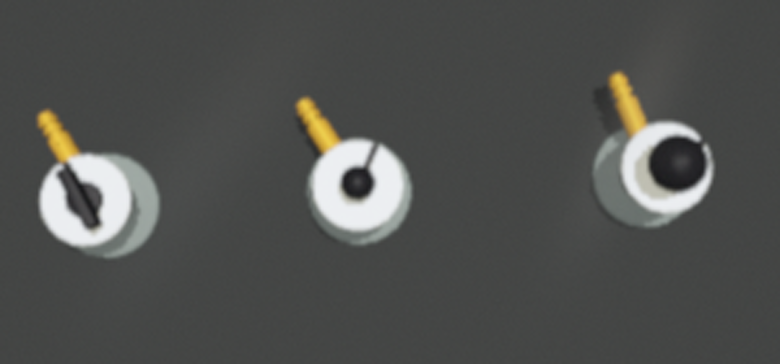

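View pics/scene0c.png

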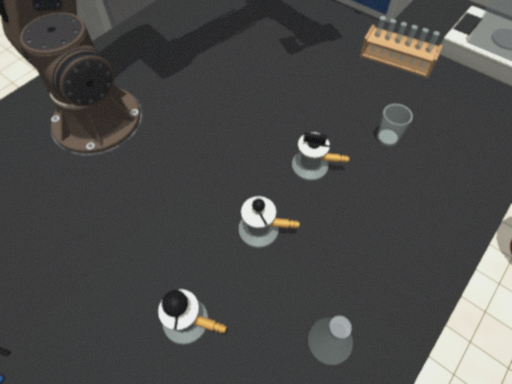

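The big-ball tap is the right-hand one: its ball is at about (678,163) in the top crop, with the line end near (705,145) and the nozzle tip near (617,75). In the scene view the line end is near (176,326) and the nozzle tip near (223,328). Next I'll measure these precisely.

```bash
cat > m.py <<'E'
from h import *
np.set_printoptions(precision=4,suppress=True)
def measure(n,g,tag=None):
    f=arm.grab_frame(n);im=f["color"];hsv=cv2.cvtColor(im,cv2.COLOR_RGB2HSV)
    u=pix(f,[g[0],g[1],.088]).astype(int);x0,y0=u-55;x0=max(x0,0);y0=max(y0,0)
    h=hsv[y0:y0+110,x0:x0+110]
    m=((h[...,2]>190)&(h[...,1]<40)).astype(np.uint8)
    k,l,st,c=cv2.connectedComponentsWithStats(m);i=1+np.argmax(st[1:,4])
    pts=np.argwhere(l==i)[:,::-1].astype(np.int32);hull=cv2.convexHull(pts)
    W=np.array([ray(f,p+[x0,y0],.088)[:2] for p in hull[:,0].astype(float)])
    (cx,cy),r=cv2.minEnclosingCircle(W.astype(np.float32))
    A=np.c_[2*W,np.ones(len(W))];s=np.linalg.lstsq(A,(W**2).sum(1),rcond=None)[0]
    b=((h[...,1]>120)&(h[...,2]>110)&(h[...,0]>10)&(h[...,0]<35))
    N=np.array([ray(f,p+[x0,y0],.045)[:2] for p in np.argwhere(b)[:,::-1].astype(float)])
    print(n,"disc enc",cx,cy,r,"lsq",s[:2],np.sqrt(s[2]+s[:2]@s[:2]),"nozzle n",len(N))
    c0=s[:2]
    if len(N)>5:
        mu=N.mean(0);d=np.linalg.svd(N-mu)[2][0];d*=np.sign(d@(mu-c0))
        print(" noz pca deg",np.degrees(np.arctan2(d[1],d[0])),"centroid from axis deg",np.degrees(np.arctan2(*(mu-c0)[::-1])),"far",max(np.hypot(*(N-c0).T)))
    if tag:
        # rectified view of disc plane, 0.2 mm/px: up = +x, left = +y
        S=500;H=[];src=np.float32([[0,0],[S,0],[S,S],[0,S]])
        for a in src: H.append(pix(f,[c0[0]+.05-.1*a[1]/S,c0[1]+.05-.1*a[0]/S,.088]))
        o=cv2.warpPerspective(im,cv2.getPerspectiveTransform(np.float32(H),src),(S,S))
        cv2.imwrite(f"pics/{tag}.png",cv2.cvtColor(o,cv2.COLOR_RGB2BGR))
    return f,c0
if __name__=="__main__":
    import sys
    g=eval(sys.argv[1])
    for n in sys.argv[3:]: measure(n,g,sys.argv[2]+n)
    from glob import glob
    cv2.imwrite(f"pics/{sys.argv[2]}both.png",np.hstack([cv2.resize(cv2.imread(f"pics/{sys.argv[2]}{n}.png"),(400,400)) for n in sys.argv[3:]]))
E
python3 m.py "[.556,-.228]" r1 scene top
```

```text
scene disc enc 0.5708549618721008 -0.2299845814704895 0.03421631082892418 lsq [ 0.5675 -0.2321] 0.03365318415787595 nozzle n 272
 noz pca deg 21.825553894618082 centroid from axis deg 20.115374840228874 far 0.08536623822998558
top disc enc 0.5665561556816101 -0.23191557824611664 0.03629986196756363 lsq [ 0.5667 -0.2325] 0.03523574820154829 nozzle n 181
 noz pca deg 20.06372863093108 centroid from axis deg 20.399077020090296 far 0.08861070638357099
```

View pics/r1both.png

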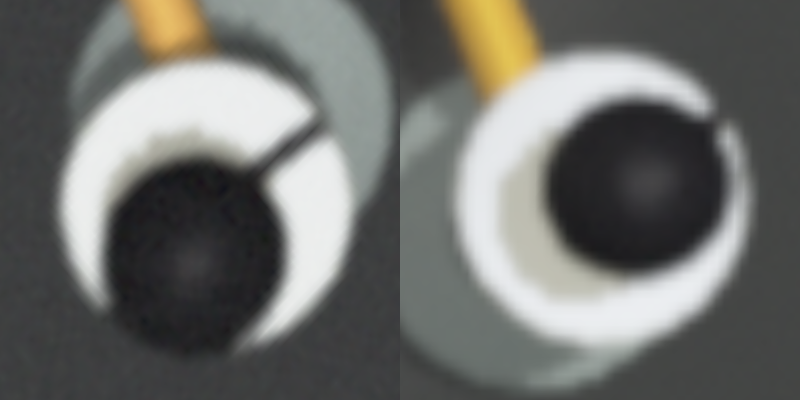

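The centre is about (0.567, -0.233). The line lies at about -56° and the nozzle at +20.3°, so the turn is about +76.5° counter-clockwise. I'm moving above it now.

Call:
servo_tool([
  [-1, 12, 13, 0, 0, 0, 0],
  [-1, 25.5, 26.8, 0, 0, 0, 0],
  [-1, 25.5, 26.8, 0, 0, 0, 0],
  [-1, 25.5, 26.8, 0, 0, 0, 0],
  [-1, 25.5, 26.8, 0, 0, 0, 0],
  [-1, 25.5, 26.8, 0, 0, 0, 0],
  [-1, 25.5, 26.8, 0, 0, 0, 0],
  [-1, 25.5, 26.8, 0, 0, 0, 0],
  [-1, 25.5, 26.8, 0, 0, 0, 0],
  [-1, 25.5, 26.8, 0, 0, 0, 0],
  [-1, 25.5, 26.8, 0, 0, 0, 0],
  [-1, 25.5, 26.8, 0, 0, 0, 0],
  [-1, 25.5, 26.8, 0, 0, 0, 0],
  [-1, 25.5, 26.8, 0, 0, 0, 0],
  [-1, 25.5, 26.8, 0, 0, 0, 0],
  [-1, 25.5, 26.8, 0, 0, 0, 0],
  [-1, 25.5, 26.8, 0, 0, 0, 0],
  [-1, 25.5, 26.8, 0, 0, 0, 0],
  [-1, 25.5, 26.8, 0, 0, 0, 0],
  [-1, 25.5, 26.8, 0, 0, 0, 0],
])

```text
t: 2.27
eef_pos: [0.5145, -0.0756, 0.227]
ee_rot: [-3.141, -0.001, -0.441]
force: [1.7, 0.4, -0.1]
width: 0.0876
gripper_force: 0.0
```

Call:
servo_tool([
  [-1, 25.5, 26.8, 0, 0, 0, 0],
  [-1, 25.5, 26.8, 0, 0, 0, 0],
  [-1, 25.5, 26.8, 0, 0, 0, 0],
  [-1, 25.5, 26.8, 0, 0, 0, 0],
  [-1, 13.5, 14, 0, 0, 0, 0],
  [-1, 0, 0, 0, 0, 0, 6],
  [-1, 0, 0, 0, 0, 0, 6],
  [-1, 0, 0, 0, 0, 0, 6],
  [-1, 0, 0, 0, 0, 0, 6],
  [-1, 0, 0, 0, 0, 0, 6],
  [-1, 0, 0, 0, 0, 0, 6],
  [-1, 0, 0, 0, 0, 0, 6],
  [-1, 0, 0, 0, 0, 0, 0],
  [-1, 0, 0, 0, 0, 0, 0],
])

```text
t: 3.43
eef_pos: [0.567, -0.2326, 0.2266]
ee_rot: [-3.141, -0.0, -1.171]
force: [0.0, -0.8, 0.2]
width: 0.0876
gripper_force: 0.0
```

Call:
servo_tool([
  [-1, 0, 0, 20, 0, 0, 0],
  [-1, 0, 0, 25, 0, 0, 0],
  [-1, 0, 0, 25, 0, 0, 0],
  [-1, 0, 0, 25, 0, 0, 0],
  [-1, 0, 0, 19, 0, 0, 0],
  [-1, 0, 0, 10, 0, 0, 0],
  [-1, 0, 0, 0, 0, 0, 0],
  [-1, 0, 0, 0, 0, 0, 0],
])

```text
t: 4.1
eef_pos: [0.5673, -0.2327, 0.1029]
ee_rot: [3.141, -0.0, -1.172]
force: [0.4, -0.0, -0.2]
width: 0.0876
gripper_force: 0.0
```

Call:
servo_tool([
  [1, 0, 0, 0, 0, 0, 0],
  [1, 0, 0, 0, 0, 0, 0],
  [1, 0, 0, 0, 0, 0, 0],
  [1, 0, 0, 0, 0, 0, 0],
  [1, 0, 0, 0, 0, 0, 0],
  [1, 0, 0, 0, 0, 0, 0],
  [1, 0, 0, 0, 0, 0, 0],
  [1, 0, 0, 0, 0, 0, 0],
  [1, 0, 0, 0, 0, 0, 0],
  [1, 0, 0, 0, 0, 0, 0],
], squeeze=28)

```text
t: 4.93
eef_pos: [0.5665, -0.2328, 0.1027]
ee_rot: [3.141, 0.0, -1.174]
force: [-3.4, -1.6, 3.8]
width: 0.0447
gripper_force: 28.0
```

Call:
servo_tool([
  [1, 0, 0, 0, 0, 0, -3],
  [1, 0, 0, 0, 0, 0, -4],
  [1, 0, 0, 0, 0, 0, -4],
  [1, 0, 0, 0, 0, 0, -4],
  [1, 0, 0, 0, 0, 0, -4],
  [1, 0, 0, 0, 0, 0, -4],
  [1, 0, 0, 0, 0, 0, -4],
  [1, 0, 0, 0, 0, 0, -4],
  [1, 0, 0, 0, 0, 0, -4],
  [1, 0, 0, 0, 0, 0, -4],
  [1, 0, 0, 0, 0, 0, -4],
  [1, 0, 0, 0, 0, 0, -4],
  [1, 0, 0, 0, 0, 0, -4],
  [1, 0, 0, 0, 0, 0, -4],
  [1, 0, 0, 0, 0, 0, -4],
  [1, 0, 0, 0, 0, 0, -4],
  [1, 0, 0, 0, 0, 0, -4],
  [1, 0, 0, 0, 0, 0, -4],
  [1, 0, 0, 0, 0, 0, 0],
  [1, 0, 0, 0, 0, 0, 0],
])

```text
t: 6.6
eef_pos: [0.5671, -0.232, 0.1027]
ee_rot: [-3.141, -0.0, 0.064]
force: [-2.7, 4.3, 4.2]
width: 0.0445
gripper_force: 28.0
```

```bash
python3 m.py "[.567,-.233]" r2 scene top; python3 -c "
from h import *;s=arm.get_state();print(s['moment'],s['ee_rot'],s['force'])"
```

```text
scene disc enc 0.5947967171669006 -0.23753997683525085 0.010402741841971874 lsq [ 0.5957 -0.2379] 0.008947747365554298 nozzle n 274
 noz pca deg 21.35606003207991 centroid from axis deg 46.496237704573836 far 0.0639780378651123
top disc enc 0.6384520530700684 -0.18306732177734375 0.04751988872885704 lsq [ 0.6419 -0.1579] 0.04406491269986846 nozzle n 4
[1.72846685 0.79900796 0.23691505] [-3.14114390e+00 -1.94476413e-04  6.33342736e-02] [-2.57177081  5.20823596  4.94299903]
```

View pics/r2both.png

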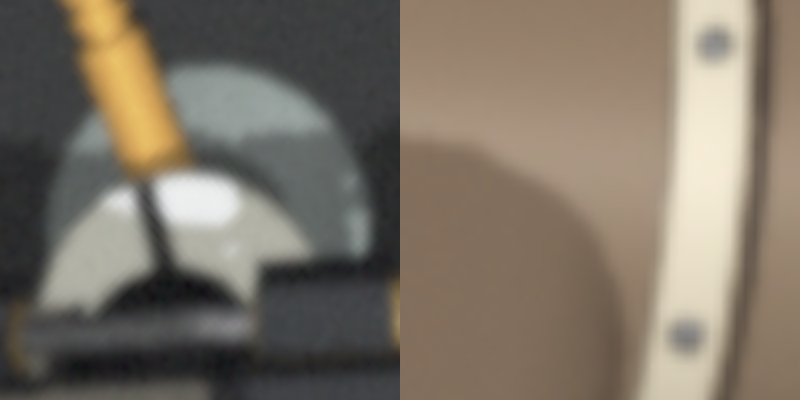

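```bash
cat > pol.py <<'E'
from h import *
f=arm.grab_frame("scene");g=cv2.cvtColor(f["color"],cv2.COLOR_RGB2GRAY).astype(np.float32)
for c in([.567,-.233],[.567,-.2315],[.5685,-.233]):
    A=np.arange(-8,50,.25);o=[]
    for r in np.arange(.022,.0345,.001):
        P=np.array([pix(f,[c[0]+r*np.cos(a),c[1]+r*np.sin(a),.088]) for a in np.radians(A)],np.float32)
        v=cv2.remap(g,P[:,:1].copy(),P[:,1:].copy(),cv2.INTER_CUBIC)[:,0]
        i=np.argmin(v);w=np.where(abs(A-A[i])<6,np.clip(v.min()+35-v,0,None),0);o.append((w*A).sum()/w.sum())
    hsv=cv2.cvtColor(f["color"],cv2.COLOR_RGB2HSV)
    b=(hsv[...,1]>120)&(hsv[...,2]>110)&(hsv[...,0]>10)&(hsv[...,0]<35)
    N=np.array([ray(f,p,.045)[:2] for p in np.argwhere(b)[:,::-1].astype(float)])-c
    r=np.hypot(*N.T);N=N[(r<.09)&(r>.055)&(N[:,0]>.03)];mu=N.mean(0)
    print(c,"line",np.round(o,1),"noz",np.degrees(np.arctan2(mu[1],mu[0])),len(N))
E
python3 pol.py
```

```text
[0.567, -0.233] line [16.4 16.5 16.6 16.7 16.7 16.8 16.9 16.8 16.6 16.5 16.4 16.2 16.1] noz 20.907668116453817 142
[0.567, -0.2315] line [12.7 13.  13.1 13.4 13.5 13.8 13.9 13.9 13.8 13.8 13.7 13.6 13.7] noz 19.71035462946083 139
[0.5685, -0.233] line [17.7 17.7 17.8 17.7 17.9 17.8 17.7 17.4 17.3 17.1 16.9 16.8 17.4] noz 21.390780340381 132
```

The line is at about 16.6° and the nozzle at about 20.9°, so it needs about 4.3° more.

Call:
servo_tool([
  [1, 0, 0, 0, 0, 0, -2.2],
  [1, 0, 0, 0, 0, 0, -2.2],
  [1, 0, 0, 0, 0, 0, 0],
  [1, 0, 0, 0, 0, 0, 0],
  [1, 0, 0, 0, 0, 0, 0],
])

```text
t: 7.17
eef_pos: [0.5671, -0.2319, 0.1027]
ee_rot: [-3.141, -0.0, 0.14]
force: [-2.0, 5.0, 4.0]
width: 0.0446
gripper_force: 28.0
```

```bash
python3 pol.py
```

```text
[0.567, -0.233] line [21.4 21.8 21.7 21.7 21.6 21.7 21.8 21.8 21.6 21.5 21.3 21.3 21.3] noz 21.03546515857173 143
[0.567, -0.2315] line [18.  18.3 18.4 18.4 18.6 18.6 18.9 18.9 18.9 18.8 18.8 18.8 18.9] noz 19.84441157990489 140
[0.5685, -0.233] line [23.3 23.1 23.  22.9 22.9 23.  22.8 22.7 22.4 22.3 22.2 22.2 22.3] noz 21.470241663224638 134
```

Call:
servo_tool([
  [-1, 0, 0, 0, 0, 0, 0],
  [-1, 0, 0, 0, 0, 0, 0],
  [-1, 0, 0, 0, 0, 0, 0],
  [-1, 0, 0, 0, 0, 0, 0],
  [-1, 0, 0, 0, 0, 0, 0],
  [-1, 0, 0, 0, 0, 0, 0],
  [-1, 0, 0, -10, 0, 0, 0],
  [-1, 0, 0, -20, 0, 0, 0],
  [-1, 0, 0, -25, 0, 0, 0],
  [-1, 0, 0, -25, 0, 0, 0],
  [-1, 0, 0, -25, 0, 0, 0],
  [-1, 0, 0, -20, 0, 0, 0],
  [-1, 0, 20, 0, 0, 0, 0],
  [-1, -20, 0, 0, 0, 0, 0],
  [-1, -30, 0, 0, 0, 0, 0],
  [-1, -30, 0, 0, 0, 0, 0],
  [-1, -30, 0, 0, 0, 0, 0],
  [-1, -20, 0, 0, 0, 0, 0],
  [-1, 0, 0, 0, 0, 0, 0],
  [-1, 0, 0, 0, 0, 0, 0],
])

```text
t: 8.88
eef_pos: [0.4407, -0.2711, 0.229]
ee_rot: [3.141, -0.002, 0.141]
force: [-0.3, -0.1, -0.1]
width: 0.0873
gripper_force: 0.0
```

```bash
python3 pol.py; python3 m.py "[.567,-.233]" r3 scene top
```

```text
[0.567, -0.233] line [21.1 21.4 21.3 21.2 20.9 20.8 20.9 21.  21.1 21.1 21.2 21.1 21.2] noz 20.962645885434146 143
[0.567, -0.2315] line [17.6 17.9 17.9 17.8 17.7 17.8 18.1 18.3 18.5 18.6 18.6 18.7 18.9] noz 19.765758025328257 140
[0.5685, -0.233] line [22.8 22.6 22.4 22.1 22.  22.1 22.2 22.2 22.2 22.1 22.1 22.2 22.3] noz 21.45044140548498 133
scene disc enc 0.5680265426635742 -0.23880189657211304 0.03474999591708183 lsq [ 0.5665 -0.2354] 0.034259671901891324 nozzle n 276
 noz pca deg 21.54025680343736 centroid from axis deg 22.970871868688775 far 0.08765075428746168
top disc enc 0.5836477279663086 -0.2082081437110901 0.017054902389645576 lsq [ 0.5822 -0.2106] 0.013484788098430288 nozzle n 186
 noz pca deg 20.532685020942537 centroid from axis deg -0.5779933347867235 far 0.06802517549626727
```

View pics/r3both.png

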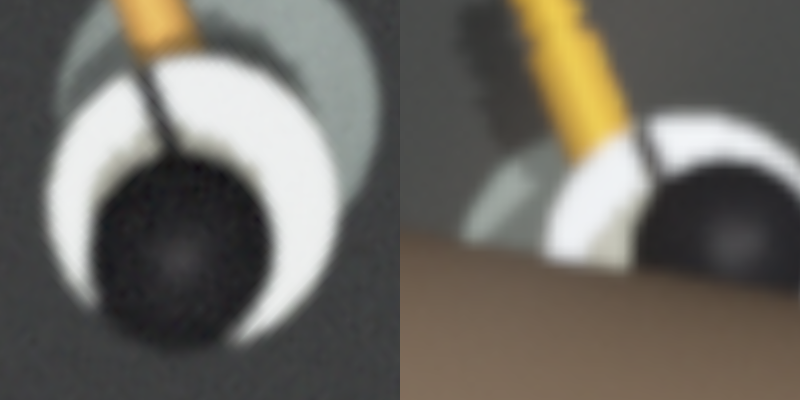

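The line runs from (175,150) to (142,72) in the left image, parallel to the nozzle at 21.1° against 21.0°. The gripper is clear, so I'm handing in.

```bash
python3 -c "
from station import arm;print(arm.job_done())"
```

```text
the job is handed in; nothing more can be done
None
```

The vacuum tap is open: its line measures within about 1° of the nozzle direction, the gripper has let go and moved clear, the other two taps were not touched, and the job was handed in at about 9 s.

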